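# Shut the bead tins and put them away

## Task

Pack up the bead table: press the cocked lids of the red and the blue tin fully shut, and slide both tins, upright, all the way back into the two bays of the plywood rack that the yellow tin does not occupy (either tin in either bay). The pink pliers lie in one of those bays: clear them away so that they lie flat in the black tool tray. Leave the yellow tin, the bead jar, the cup and the wire spool where they stand.

Things in the scene. Friction and masses are not known exactly. Their poses are not given: they have to be found in the camera images.
- tin_red: round aluminium bead tin with red push-fit lid, loose, 0.42 kg, 90 mm diameter (base and lid; wall between them 86 mm), 46 mm tall when shut, too wide to grip. Origin at the centre of its underside; z up; its x axis points to the side where the lid stands high. It slides upright on the table when pushed low down.
- tin_blue: round aluminium bead tin with blue push-fit lid, loose, 0.42 kg, 90 mm diameter (base and lid; wall between them 86 mm), 46 mm tall when shut, too wide to grip. Origin at the centre of its underside; z up; its x axis points to the side where the lid stands high. It slides upright on the table when pushed low down.
- lid_red (a joint): hinge angle of the red tin's lid, rad: 0 = shut and flush, up to 0.16 = cocked. It bites at one point of the rim (tin x = -45 mm, z = 40 mm, axis along tin y); the opposite side (+x of the tin) stands up to 14 mm too high. Stiff push fit, no spring, stays where left: about 7 N pressed down on the high side moves it, about 13 N at its middle.
- lid_blue (a joint): hinge angle of the blue tin's lid, rad: 0 = shut and flush, up to 0.16 = cocked. It bites at one point of the rim (tin x = -45 mm, z = 40 mm, axis along tin y); the opposite side (+x of the tin) stands up to 14 mm too high. Stiff push fit, no spring, stays where left: about 7 N pressed down on the high side moves it, about 13 N at its middle.
- lid_red_high (a point): point on the top face of the red lid at its high side, 34 mm from the lid's centre (11 mm in from the rim): the place to press. 46 mm above the table when the lid is shut.
- lid_blue_high (a point): point on the top face of the blue lid at its high side, 34 mm from the lid's centre (11 mm in from the rim): the place to press. 46 mm above the table when the lid is shut.
- rack: fixed plywood rack, three floorless bays side by side, open on top and towards the robot. Origin on the table at the middle bay's centre; x to the back stop, y left. Bays 106 mm wide, pitch 111; 5 mm dividers 28 high from x = -52 mm to the back stop (face at x = 46 mm, 40 high). One bay holds the yellow tin, one the pliers, one only green felt; which varies.
- bay_left (a point): on the table at the centre of the rack's left (+y) bay, where the centre of a tin pushed fully back stands. Axes as the rack's.
- bay_middle (a point): on the table at the centre of the rack's middle bay, where the centre of a tin pushed fully back stands. Axes as the rack's.
- bay_right (a point): on the table at the centre of the rack's right (-y) bay, where the centre of a tin pushed fully back stands. Axes as the rack's.
- pliers: loose pink-handled pliers lying flat in a bay, handles sticking out towards the robot, 121 mm long, 0.12 kg. Origin at the underside below the pivot block, x to the nose. Grip the pivot block (26 mm along x, 22 wide, 14 thick); nose 13 mm wide, ends 42 mm ahead; handles 49 mm wide overall, end 79 mm behind.
- pliers_nose (a point): tip of the pliers' nose
- pliers_heel (a point): rear end of the handles, midway between them
- tray: fixed black open tool tray, 200 mm (x) by 110 mm (y), 26 mm high, walls 4 mm, floor about 4 mm thick; empty. Origin at the centre of its underside. It stands on the left or on the right side.
- organiser: fixed clear bead organiser, 200 by 120 mm, 35 mm high, with coloured beads; stands on the side opposite the tray. Obstacle only. Origin at the centre of its underside.
- tin_yellow: Closed tin with yellow lid, 90 mm diameter, 46 mm tall, loose, in one of the bays. Bystander, leave it where it is. Origin at the centre of its underside.
- bead_jar: Amber glass jar with white cap, 44 mm diameter, 62 mm tall, between the two tins on the robot's side. Bystander, leave it where it is. Origin at the centre of its underside.
- cup: White cup, 68 mm diameter, 50 mm tall. Bystander, leave it where it is. Origin at the centre of its underside.
- spool: Copper wire spool, 60 mm diameter, 50 mm tall. Bystander, leave it where it is. Origin at the centre of its underside.

How it is judged:
At the end, for the whole second after the job is handed in: Both lids are shut to within 0.02 rad (2 mm at the high side); each of the two tins stands upright on the table, at rest and let go, its centre within 18 mm of a bay's home point; the pliers lie flat on the tray's floor, nose and handle ends inside its walls, at rest (value of joint each of lid_red, lid_blue below 0.02 rad and (horizontal distance between tin_red and bay_left below 0.018 m or horizontal distance between tin_red and bay_middle below 0.018 m or horizontal distance between tin_red and bay_right below 0.018 m) and angle between each of tin_red, tin_blue's own z axis and vertical below 0.08 rad and height (world z) of each of tin_red, tin_blue below 0.006 m and linear speed of each of tin_red, tin_blue, pliers below 0.01 m/s and contact force between each of tin_red, tin_blue and the fingers below 0.05 N and (horizontal distance between tin_blue and bay_left below 0.018 m or horizontal distance between tin_blue and bay_middle below 0.018 m or horizontal distance between tin_blue and bay_right below 0.018 m) and x of pliers_nose in the frame of tray between -0.097 and 0.097 m and y of pliers_nose in the frame of tray between -0.053 and 0.053 m and x of pliers_heel in the frame of tray between -0.097 and 0.097 m and y of pliers_heel in the frame of tray between -0.053 and 0.053 m and z of pliers in the frame of tray below 0.014 m); the robot touches nothing.
It fails at once if the closed yellow tin is knocked over or shifted more than 30 mm (distance of tin_yellow from where it was at the start of the episode above 0.03 m or angle between tin_yellow's own z axis and vertical above 0.4 rad).
It fails at once if the bead jar is knocked over or shifted more than 30 mm (distance of bead_jar from where it was at the start of the episode above 0.03 m or angle between bead_jar's own z axis and vertical above 0.4 rad).
It fails at once if the cup or the wire spool is knocked over or shifted more than 30 mm (distance of any of cup, spool from where it was at the start of the episode above 0.03 m or angle between any of cup, spool's own z axis and vertical above 0.4 rad).
It fails at once if a red or blue tin is tipped over (by more than about 30 degrees) (angle between any of tin_red, tin_blue's own z axis and vertical above 0.5 rad).
It also fails if it takes over 72 s, if anything falls off the work surface, if the arm or the gripper's body presses on something with over 40 N, if the wrist force passes 120 N, or if a joint passes its speed limit or range.

## Robot

A 6-joint arm with a two-finger parallel gripper is mounted at the origin on the work surface. World frame = base frame: x ahead of the robot, y to its left, z up, the work surface at z = 0. Lengths are in m, angles in rad, forces in N, time in s.
With the tool pointing down it reaches from about 0.35 to 0.975 m from the base axis. Payload 7.1 kg.
Tool frame: the origin (TCP) lies midway between the tips of the shut fingers; the grasp point (between the pads) lies 19 mm behind it; z points along the fingers, x is the direction in which the jaws open and shut, and the axes are right-handed (so a half turn about z gives the same grasp; the last joint's range is limited). The gripper opens to 88 mm and grips with 3 to 60 N. Pads are 20 mm wide; open, the fingers measure 115 mm over their backs; the gripper's body (75 mm by 178 mm) begins 61 mm behind the grasp point.
Start: joints at [-1.342, 0.423, 1.63, -0, 1.089, -0.019], TCP at [0.153, -0.606, 0.223] pointing down, gripper open.
Joint ranges: [-3, 3], [-0.9, 2.11], [0.09, 2.58], [-1.31, 4.45], [0.11, 2.69], [-2.54, 2.54]. Speed limits (rad/s): [2.39, 2.39, 3.01, 3.14, 3.14, 3.14].

## Interface

Orientations are given as a unit quaternion [w, x, y, z].
In Python, from station import move_pose, movel, movej, command_gripper, wait, inverse_kinematics, read_camera, camera_info, MotionError, job_done, get_time, get_joint_pos, get_qvel, get_effort, get_tcp_pos, get_ee_rot, get_ft_force, get_ft_torque, get_grip_width gives the robot as it stands. Calls block until the motion is done:
- move_pose(position, orientation): joint-space move of the TCP to a pose.
- movel(position, frame=None, v=0.15, until_force=None): straight line of the TCP; frame=None keeps the orientation; v is the mean speed in m/s. With until_force (N) it stops when the force on the tool has changed by that much, and returns True; else False.
- movej(angles): joint-space move.
- command_gripper(opening): opening from 0.0 (shut) to 1.0 (fully open); the grip force is fixed at half the most; returns when the fingers have stopped.
- wait(seconds).
- inverse_kinematics(position, orientation): joint angles nearest the present ones, or None.
- read_camera(name): name is "side" or "top"; returns the picture (400x640x3 uint8, red, green, blue); there is no depth.
- camera_info(name): a dict with "intrinsics" (3x3 intrinsics, pixels), "T" (4x4, takes a point from camera to world coordinates). Camera axes: x right, y up, looking along -z (the intrinsics and any distortion apply to the point x, -y, -z); pixel columns grow to the right and rows downward; lengths in m; the calibration is good to about 2 mm. A picture is of the moment at which its call begins. camera_info takes no time and is no camera call.
A pose or a line that the arm cannot do raises MotionError and nothing moves.
- job_done(): hands the job in, once; it reports no verdict.
Readings, each from a call of its own:
- get_time(): time.
- get_joint_pos(): joint angles.
- get_qvel(): joint speeds.
- get_effort(): joint torques, N m.
- get_tcp_pos(): TCP position.
- get_ee_rot(): TCP orientation.
- get_ft_force(): force on the tool from outside, world axes, zero at the start.
- get_ft_torque(): the same for the moment, N m.
- get_grip_width(): opening from 0.0 (shut) to 1.0 (fully open).
Only numpy, scipy, OpenCV 4.12 (cv2) and the standard library are available. Lean on these libraries where they do the work, as an engineer would, in place of code of your own. Each camera call takes 0.05 s, during which the arm holds its last target. There are 200 camera calls.

## Working session

There is one attempt and no reset: what is moved stays moved. The work goes in short steps, each a Python script; the robot and the scene stay as the last script left them, time stands still between calls to the robot, and variables do not carry over. Pictures are saved under pics/ and viewed, about 8 in all and at most 12, crops included, and the job is handed in when it is done.

```bash
ls; mkdir -p pics; cat > h.py <<'E'
import numpy as np, cv2
from station import *
def snap(n,f):
    im=read_camera(n); cv2.imwrite(f'pics/{f}.png',im[:,:,::-1]); return im
def ray(n,u,v,z):
    c=camera_info(n);K=np.array(c['intrinsics']);T=np.array(c['T'])
    d=np.linalg.solve(K,[u,v,1.]); d=T[:3,:3]@[d[0],-d[1],-d[2]]
    o=T[:3,3]; return o+d*(z-o[2])/d[2]
def proj(n,p):
    c=camera_info(n);K=np.array(c['intrinsics']);T=np.array(c['T'])
    q=T[:3,:3].T@(np.array(p)-T[:3,3]); q=K@[q[0],-q[1],-q[2]]; return q[:2]/q[2]
E
python3 - <<'E'
from h import *
for n in('top','side'):
    snap(n,n+'0'); print(n,{k:(np.round(v,3).tolist() if k in('T','intrinsics') else v) for k,v in camera_info(n).items()})
print(get_tcp_pos(),get_ee_rot(),get_time())
E
```

```text
pics
top {'intrinsics': [[372.63, 0.0, 320.977], [0.0, 372.63, 198.44], [0.0, 0.0, 1.0]], 'T': [[-0.176, 0.962, -0.21, 0.39], [-0.984, -0.172, 0.036, 0.01], [-0.001, 0.213, 0.977, 0.968], [0.0, 0.0, 0.0, 1.0]]}
side {'intrinsics': [[413.66, 0.0, 323.356], [0.0, 413.66, 205.581], [0.0, 0.0, 1.0]], 'T': [[0.999, 0.025, -0.035, 0.522], [-0.043, 0.681, -0.731, -0.742], [0.006, 0.731, 0.682, 0.752], [0.0, 0.0, 0.0, 1.0]]}
[ 0.15321466 -0.60543649  0.22196003] [-4.33987837e-04  7.89073234e-01 -6.14298750e-01 -5.36939282e-04] 0.1
```

View pics/top0.png

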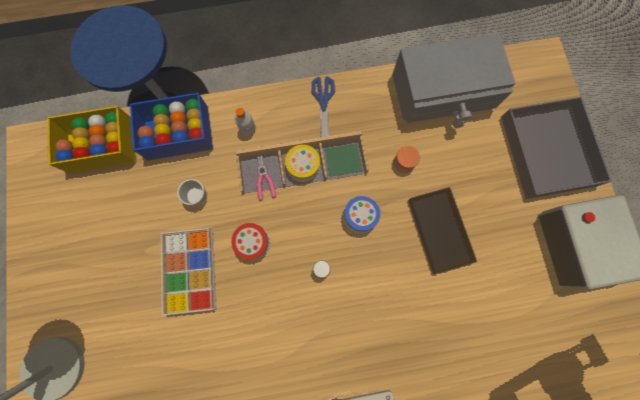

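View pics/side0.png

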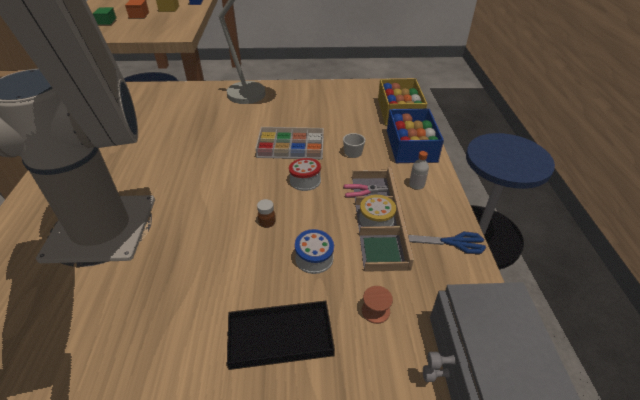

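The top view has robot +x up and +y to the left. Pliers are in the left bay (263,178), yellow tin in the middle bay (302,162) and felt in the right bay (344,160). Red tin is at (250,241), blue at (362,213), jar at (321,270) and tray at (441,231) on the right. Next I'll zoom in and measure.

```bash
cat > m.py <<'E'
from h import *
def mask(im,c,box):
    hsv=cv2.cvtColor(im,cv2.COLOR_RGB2HSV);h,s,v=[hsv[...,i].astype(int) for i in range(3)]
    m={'red':((h<6)|(h>172))&(s>150)&(v>70),'blue':(h>100)&(h<125)&(s>130)&(v>60),'yellow':(h>20)&(h<33)&(s>170)&(v>120),
     'green':(h>55)&(h<90)&(s>70),'pink':(h>160)&(h<178)&(s>90)&(v>110),'dark':(v<55)}[c]
    o=np.zeros(m.shape,np.uint8);x0,y0,x1,y1=box;o[y0:y1,x0:x1]=m[y0:y1,x0:x1]*255;return o
def hull(m):
    m=cv2.morphologyEx(m,cv2.MORPH_CLOSE,np.ones((3,3)))
    c=max(cv2.findContours(m,cv2.RETR_EXTERNAL,cv2.CHAIN_APPROX_NONE)[0],key=cv2.contourArea);return cv2.convexHull(c)
E
cat > a.py <<'E'
from m import *
t=cv2.imread('pics/top0.png')[:,:,::-1].copy();s=cv2.imread('pics/side0.png')[:,:,::-1].copy()
B={'red':((222,215,278,270),(280,150,330,190)),'blue':((335,190,390,240),(288,222,342,266)),'yellow':((280,140,325,185),(355,190,402,225)),
 'green':((325,142,366,178),(360,235,402,266)),'dark':((400,180,485,280),(215,295,345,370)),'pink':((250,170,280,205),(338,180,390,200))}
for c,(bt,bs) in B.items():
    for n,im,b in(('top',t,bt),('side',s,bs)):
        m=mask(im,c,b)
        try:hu=hull(m)
        except Exception as e: print(c,n,'none');continue
        if c in('green','dark'):
            r=cv2.minAreaRect(hu);print(c,n,[np.round(ray(n,*p,.002 if c=='green' else .026)[:2],3).tolist() for p in cv2.boxPoints(r)],np.round(ray(n,*r[0],.002 if c=='green' else .026)[:2],3))
        elif c=='pink': print(c,n,m.sum()/255,cv2.boundingRect(hu))
        else:
            # rectify hull onto plane of lid top and fit circle
            P=np.array([ray(n,*p[0],.047)[:2] for p in hu]); (cx,cy),(a,bb),an=cv2.fitEllipse((P*1e4).astype(np.float32))
            print(c,n,'ctr',round(cx/1e4,4),round(cy/1e4,4),'axes mm',round(a/10,1),round(bb/10,1),round(an),'n',len(hu))
cv2.imwrite('pics/c1.png',cv2.resize(t[130:262,225:395,::-1],None,fx=4.5,fy=4.5,interpolation=cv2.INTER_CUBIC))
cv2.imwrite('pics/c2.png',cv2.resize(s[140:275,280:420,::-1],None,fx=4.4,fy=4.4,interpolation=cv2.INTER_CUBIC))
E
python3 a.py
```

```text
red top ctr 0.5137 0.1691 axes mm 85.9 88.4 101 n 21
red side ctr 0.5132 0.1723 axes mm 85.1 90.3 139 n 18
blue top ctr 0.5331 -0.1189 axes mm 81.9 83.3 114 n 23
blue side ctr 0.5316 -0.1168 axes mm 85.3 97.7 11 n 22
yellow top ctr 0.6955 0.0064 axes mm 88.2 90.7 83 n 22
yellow side none
green top [[0.698, -0.138], [0.698, -0.138], [0.698, -0.138], [0.698, -0.138]] [ 0.698 -0.138]
green side [[0.658, -0.058], [0.742, -0.061], [0.73, -0.131], [0.65, -0.128]] [ 0.695 -0.095]
dark top none
dark side [[0.34, -0.273], [0.556, -0.249], [0.563, -0.372], [0.368, -0.39]] [ 0.456 -0.324]
pink top 203.0 (257, 174, 19, 26)
pink side 166.0 (344, 184, 26, 12)
```

View pics/c1.png

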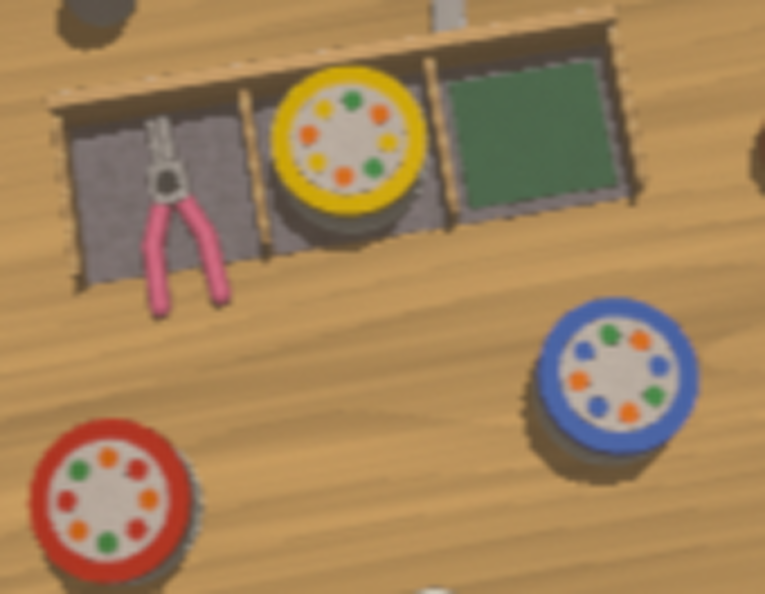

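View pics/c2.png

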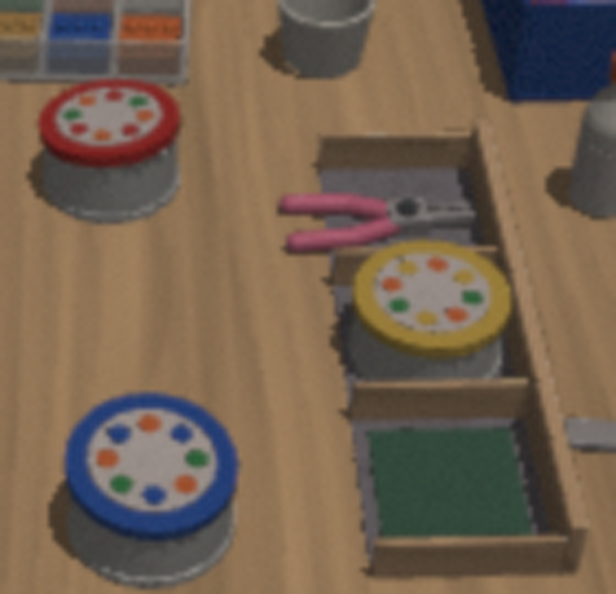

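Zooms: the pliers' pivot block is at crop pixel (167,181) in the top view and (408,208) in the side view. Divider fronts in the top view are at (80,290), (265,257), (450,226) and (635,200). The empty bay's felt is visible in both views. I'll turn these into positions next.

```bash
python3 - <<'E'
from h import *
T=lambda x,y:(225+(x+.5)/4.5-.5,130+(y+.5)/4.5-.5)
S=lambda x,y:(280+(x+.5)/4.4-.5,140+(y+.5)/4.4-.5)
def r(l,n,p,z): print(l,n,np.round(ray(n,*p,z)[:2],4))
for p in [(80,290),(265,257),(450,226),(635,200)]: r('divfront0','top',T(*p),0.0)
for p in [(68,115),(243,92),(430,62),(612,28)]: r('div back z28','top',T(*p),.028)
for p in [(445,83),(600,62),(618,186),(467,209)]: r('felt','top',T(*p),.002)
for p in [(368,430),(519,427),(533,533),(377,537)]: r('felt','side',S(*p),.002)
r('block','top',T(167,181),.014);r('block','side',S(408,208),.014)
r('nose','top',T(158,120),.007);r('nose','side',S(473,213),.007)
r('h1','top',T(160,312),.007);r('h2','top',T(222,300),.007)
r('h1','side',S(282,203),.007);r('h2','side',S(290,245),.007)
r('yel','side',S(433,297),.046)
r('red','side',S(110,117),.05);r('blue','side',S(151,461),.05)
for n,ps in(('top',[(409,200),(447,190),(475,261),(434,273)]),('side',[(231,313),(328,304),(333,352),(229,364)])):
    for p in ps:r('tray',n,p,.026)
r('jar','top',(321,268),.062);r('jar','side',(265,206),.062)
E
```

```text
divfront0 top [0.6468 0.1782]
divfront0 top [0.6474 0.0671]
divfront0 top [ 0.6468 -0.0447]
divfront0 top [ 0.6431 -0.1567]
div back z28 top [0.7456 0.1663]
div back z28 top [0.7415 0.0627]
div back z28 top [ 0.7405 -0.0493]
div back z28 top [ 0.7424 -0.1598]
felt top [ 0.7352 -0.0576]
felt top [ 0.7318 -0.1529]
felt top [ 0.6529 -0.1481]
felt top [ 0.6548 -0.0564]
felt side [ 0.6543 -0.056 ]
felt side [ 0.7391 -0.0569]
felt side [ 0.7333 -0.1329]
felt side [ 0.6503 -0.1325]
block top [0.6998 0.1162]
block side [0.6985 0.1197]
nose top [0.7408 0.1169]
nose side [0.7405 0.1215]
h1 top [0.6236 0.1325]
h2 top [0.6243 0.0956]
h1 side [0.621  0.1355]
h2 side [0.6228 0.0954]
yel side [0.695  0.0043]
red side [0.5136 0.1723]
blue side [ 0.5318 -0.1173]
tray top [ 0.5483 -0.2483]
tray top [ 0.5568 -0.3515]
tray top [ 0.3675 -0.3753]
tray top [ 0.3569 -0.2676]
tray side [ 0.3608 -0.2734]
tray side [ 0.5567 -0.2599]
tray side [ 0.5607 -0.3648]
tray side [ 0.3699 -0.3805]
jar top [0.4172 0.0062]
jar side [0.4156 0.0013]
```

```bash
cat >> h.py <<'E'
def Q(yaw):  # tool down, jaws perpendicular to heading `yaw`
    f=yaw-np.pi/2; return [0,np.cos(f/2),np.sin(f/2),0]
def st(l): print(l,'t',round(get_time(),1),'tcp',np.round(get_tcp_pos(),4),'w',round(get_grip_width(),3),'F',np.round(get_ft_force(),1),flush=True)
E
python3 - <<'E'
from h import *
command_gripper(.62)
q=Q(.04)
move_pose([.699,.118,.14],q); st('above')
snap('side','s1')
print(movel([.699,.118,.004],v=.12,until_force=15)); st('down')
command_gripper(0); st('grip')
movel([.699,.118,.12],v=.15); st('up')
snap('side','s2')
E
```

```text
above t 4.0 tcp [0.6992 0.1171 0.1401] w 0.618 F [ 1.3 -0.5 -0.6]
False
down t 5.3 tcp [0.6998 0.1181 0.005 ] w 0.62 F [ 0.5 -0.9  0.3]
grip t 5.9 tcp [0.6991 0.118  0.0042] w 0.251 F [-1.  -0.2  2.1]
up t 6.8 tcp [0.6982 0.1179 0.1189] w 0.245 F [ 0.6  0.7 -1.1]
```

```bash
python3 - <<'E'
from h import *
q=Q(.095);p=[.479,-.313]
move_pose([.6,-.1,.16],Q(.04))
move_pose(p+[.12],q); st('above tray')
print(movel(p+[.009],v=.12,until_force=8)); st('down')
command_gripper(.5); st('open')
movel(p+[.14],v=.2)
command_gripper(0)
move_pose([.532,-.118,.12],Q(.0)); st('above blue')
a=snap('side','s3')
cv2.imwrite('pics/s3c.png',cv2.resize(a[140:380,200:430,::-1],None,fx=2.5,fy=2.5,interpolation=cv2.INTER_CUBIC))
E
```

```text
above tray t 8.8 tcp [ 0.4801 -0.3122  0.1201] w 0.248 F [ 0.5 -0.1 -0.4]
True
down t 9.8 tcp [ 0.4784 -0.312   0.008 ] w 0.248 F [0.3 1.  4.4]
open t 10.3 tcp [ 0.4772 -0.3114  0.0069] w 0.499 F [-0.1  0.6  0.5]
above blue t 12.8 tcp [ 0.5322 -0.1185  0.1202] w 0.003 F [0.1 0.9 0. ]
```

View pics/s3c.png

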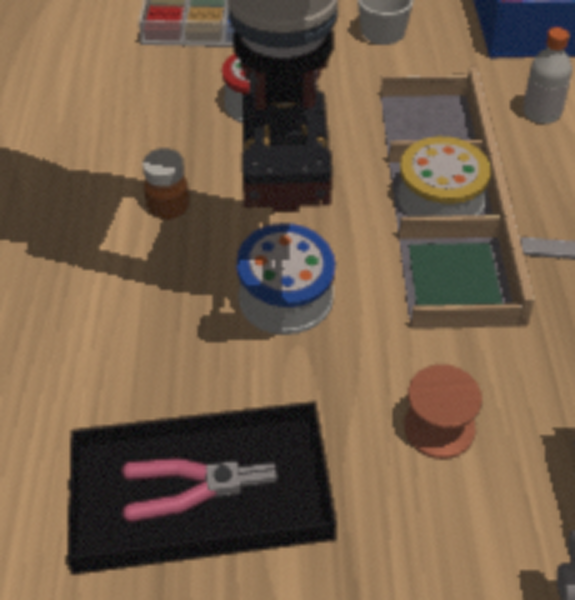

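The pliers lie flat in the tray (block near crop pixel (222,478), clear of the walls). Next I'll press both lids at the middle.

```bash
python3 - <<'E'
from h import *
for n,x,y in(('blue',.532,-.118),('red',.5135,.171)):
    move_pose([x,y,.12],Q(0))
    movel([x,y,.075],v=.15)
    print(n,movel([x,y,.060],v=.05,until_force=5)); st('touch?')
    print(movel([x,y,.038],v=.03,until_force=28)); st('pressed')
    movel([x,y,.12],v=.2)
move_pose([.40,-.15,.25],Q(0)); st('')
for n in('top','side'): snap(n,n+'4')
t=cv2.imread('pics/top4.png');s=cv2.imread('pics/side4.png')
f=lambda im,k:cv2.resize(im,(400,300),interpolation=cv2.INTER_CUBIC)
cv2.imwrite('pics/c4.png',np.vstack([np.hstack([f(t[205:265,210:290],1),f(t[185:245,325:405],1)]),np.hstack([f(s[145:205,265:345],1),f(s[215:275,275:355],1)])]))
E
```

```text
blue False
touch? t 13.9 tcp [ 0.5319 -0.118   0.0599] w 0.005 F [-0.3 -0.   0.1]
True
pressed t 14.5 tcp [ 0.5317 -0.1174  0.046 ] w 0.001 F [-2.8  0.3 11.7]
red False
touch? t 17.0 tcp [0.5134 0.171  0.0599] w 0.006 F [ 0.3  0.4 -0.2]
True
pressed t 17.6 tcp [0.5145 0.1704 0.046 ] w 0.011 F [-2.9 -2.2 11.7]
 t 19.5 tcp [ 0.4002 -0.1495  0.2495] w 0.002 F [0.2 0.8 0.1]
```

View pics/c4.png

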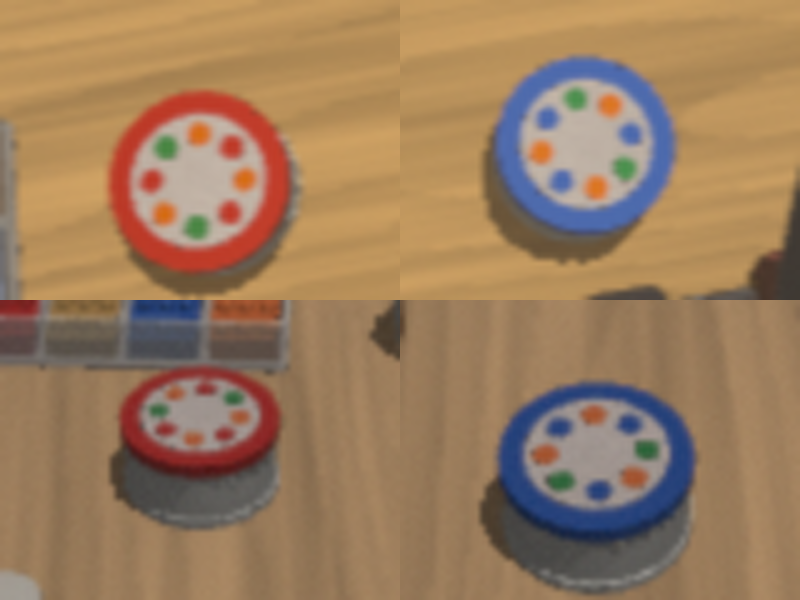

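Both presses bottomed out at 46 mm, with more than twice the lid's moving force. The lids look flush and level in both views. Next I'll re-measure the tin centres with the lids shut, then push blue home in two legs.

```bash
cat >> m.py <<'E'
def lid(c,near,w=.075):
    "lid centre by circle fit around expected xy, mean of views where seen"
    out=[]
    for n in('top','side'):
        im=read_camera(n); u,v=proj(n,[near[0],near[1],.044]).round().astype(int)
        m=mask(im,c,(u-36,v-36,u+36,v+36))
        try: P=np.array([ray(n,*p[0],.043)[:2] for p in hull(m)])
        except Exception: print(c,n,'none'); continue
        (x,y),r=cv2.minEnclosingCircle((P*1e3).astype(np.float32)); print(c,n,round(x,1),round(y,1),'r',round(r,1)); 
        if 40<r<50: out.append([x/1e3,y/1e3])
    return np.mean(out,0)
D=.0474; Z=.010
def at(p,h,d): return [p[0]-d*np.cos(h),p[1]-d*np.sin(h),Z]
E
python3 - <<'E'
from m import *
R=lid('red',(.5135,.171));B=lid('blue',(.532,-.118));print(R,B)
command_gripper(.57)
h=-.02; s=at(B,h,.085)
move_pose(s[:2]+[.1],Q(h)); movel(s,v=.2); st('start')
print(movel(at([.598,-.102],h,D),v=.08,until_force=12)); st('leg1')
movel(at([.598,-.102],h,D+.02),v=.1)
print(lid('blue',(.598,-.102)))
E
```

```text
red top 514.1 168.7 r 44.2
red side 512.6 170.1 r 47.9
blue top 532.4 -118.4 r 42.7
blue side 531.3 -117.6 r 46.0
[0.51336584 0.1693597 ] [ 0.53186414 -0.11797457]
start t 22.0 tcp [ 0.4478 -0.1168  0.0112] w 0.57 F [ 0.  -0.4 -0.9]
False
leg1 t 23.4 tcp [ 0.5507 -0.1011  0.01  ] w 0.572 F [-0.5  0.8 -0.1]
blue top none
blue side 596.4 -100.7 r 45.9
[ 0.59639948 -0.10074194]
```

```bash
python3 - <<'E'
from m import *
h=-.02
print(movel(at([.705,-.104],h,D),v=.06,until_force=10)); st('leg2')
movel(at([.694,-.1035],h,D+.04),v=.1); 
print(lid('blue',(.694,-.103)))
movel(at([.694,-.1035],h,D+.04)[:2]+[.12],v=.2)
R=np.array([.5134,.1695]);h=-.35; s=at(R,h,.085)
move_pose([.5,.0,.14],Q(h)); move_pose(s[:2]+[.12],Q(h)); movel(s,v=.2,until_force=10); st('start')
g=[.598,.119]
print(movel(at(g,h,D),v=.08,until_force=12)); st('leg1')
movel(at(g,h,D+.025),v=.1)
print(lid('red',g))
a=snap('side','s5')
cv2.imwrite('pics/s5c.png',cv2.resize(a[120:290,230:430,::-1],None,fx=3.5,fy=3.5,interpolation=cv2.INTER_CUBIC))
E
```

```text
True
leg2 t 25.7 tcp [ 0.6512 -0.1028  0.0093] w 0.569 F [-1.  -0.1  1.7]
blue top none
blue side 697.7 -102.0 r 46.9
[ 0.69774512 -0.10203996]
start t 29.3 tcp [0.4343 0.1982 0.0104] w 0.569 F [ 0.4 -0.6 -0.1]
False
leg1 t 31.1 tcp [0.5534 0.1353 0.01  ] w 0.568 F [-1.7 -1.2  0.1]
red top 602.1 107.2 r 42.0
red side 600.1 122.3 r 48.0
[0.60108856 0.11477402]
```

View pics/s5c.png

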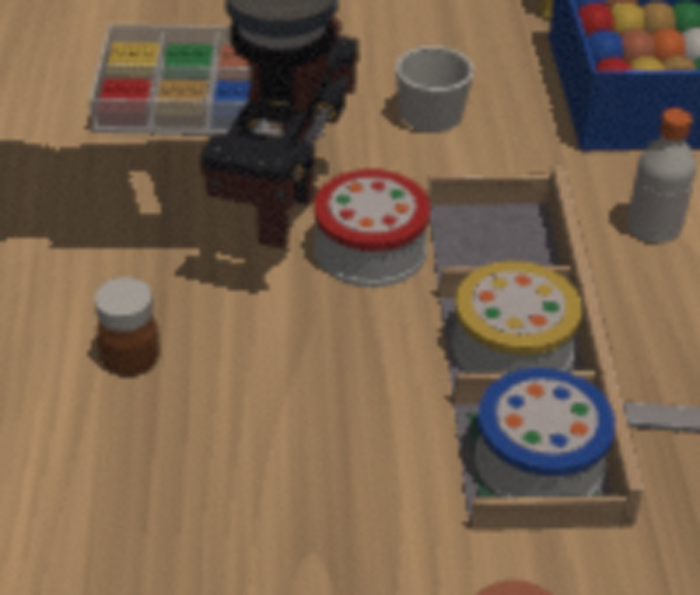

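Blue stands fully back in the right bay (crop pixel (547,420)), and the stop force confirms it. Red is at the mouth of the left bay (372,210), near (0.600, 0.121), and lined up.

```bash
python3 - <<'E'
from m import *
h=-.02
movel(at([.598,.120],h,D+.035),[*Q(h)],v=.1); st('turned')
print(movel(at([.600,.120],h,D),v=.06,until_force=10),movel(at([.711,.1185],h,D),v=.06,until_force=10)); st('leg2')
movel(at([.698,.1185],h,D+.04),v=.1); movel(at([.698,.1185],h,D+.04)[:2]+[.12],v=.2)
move_pose([.40,-.12,.25],Q(0)); st('away')
for c,p in(('red',(.697,.118)),('blue',(.696,-.102)),('yellow',(.695,.005))):print(lid(c,p))
t=snap('top','t6');s=snap('side','s6')
f=lambda a:cv2.resize(a,(400,300),interpolation=cv2.INTER_CUBIC)[:,:,::-1]
cv2.imwrite('pics/c6.png',np.hstack([f(t[130:280,220:420]),f(s[120:270,240:440])]))
E
```

```text
turned t 32.2 tcp [0.5163 0.1216 0.0101] w 0.571 F [0.5 0.5 1. ]
False True
leg2 t 34.5 tcp [0.6539 0.1194 0.0093] w 0.567 F [-0.9  0.   0.8]
away t 37.0 tcp [ 0.4006 -0.1198  0.2497] w 0.572 F [ 0.2 -0.1  1. ]
red top 702.5 119.6 r 45.1
red side 700.9 120.3 r 48.0
[0.70173233 0.11998097]
blue top 700.1 -103.4 r 43.0
blue side 697.7 -102.0 r 46.9
[ 0.6989386  -0.10271911]
yellow top 696.8 5.8 r 45.5
yellow side none
[0.69684015 0.00584633]
```

View pics/c6.png

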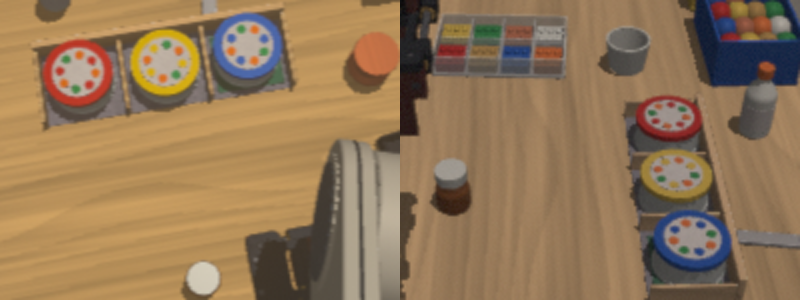

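The tins are home and the yellow tin hasn't moved. Time remains, so I'll re-press each lid slowly at its middle as a check, then hand in.

```bash
python3 - <<'E'
from m import *
command_gripper(0)
for x,y in((.699,-.103),(.701,.120)):
    move_pose([x,y,.12],Q(0)); movel([x,y,.055],v=.12)
    print(movel([x,y,.040],v=.015,until_force=30)); st('press')
    movel([x,y,.12],v=.2)
move_pose([.40,-.12,.25],Q(0))
for c,p in(('red',(.701,.12)),('blue',(.699,-.102))):print(lid(c,p))
st('end'); job_done()
E
```

```text
True
press t 41.0 tcp [ 0.699  -0.103   0.0462] w 0.003 F [-2.   0.9  7.1]
True
press t 43.9 tcp [0.701  0.1201 0.0462] w 0.007 F [-1.6 -0.3  7. ]
red top 702.4 119.6 r 45.1
red side 700.4 121.6 r 47.8
[0.70141113 0.12062035]
blue top 700.1 -103.4 r 43.0
blue side 697.7 -102.0 r 46.9
[ 0.6989386  -0.10271911]
end t 46.1 tcp [ 0.4005 -0.1197  0.2497] w 0.002 F [-0.1  0.4  0. ]
the job is handed in; nothing more can be done
```

The bead table is packed and the job was handed in at 46 s, inside the 72 s limit; no verdict was reported.

- **Pliers:** I gripped them by the pivot block and laid them in the black tray. The camera shows them flat and inside the walls.
- **Lids:** I pressed each lid shut at its middle, then pressed again once the tins were in the rack. The second press, with a 30 N limit, stopped at 46.2 mm on both lids, against 46 mm when shut. I did not measure the hinge angles directly.
- **Tins:** I slid the blue tin into the right bay and the red tin into the left bay, each until it met the back stop. Their measured centres are about 3–5 mm from my estimate of the bay home points, against the 18 mm allowed.
- **Bystanders:** The yellow tin was within about 1.5 mm of its first measured position. In the last pictures I viewed, the jar and cup were standing where they began, and the spool looked unmoved.

**Checks that failed or disagreed:**
- The side camera gave no result for the yellow tin.
- The top camera lost sight of the blue tin, and partly the red one, while the arm was over them, so those checks relied on the side view. With both views clear, the two cameras agreed to within about 3 mm.

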